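# Hold the washed glass cell in the photometer's light path

### The arm

A 6-joint arm with a two-finger parallel gripper is mounted at the origin on the work surface. World frame = base frame: x ahead of the robot, y to its left, z up, the work surface at z = 0. Lengths are in m, angles in degrees, forces in N, time in s.
With the tool pointing down it reaches from about 0.35 to 0.875 m from the base axis. Payload 4.2 kg.
Tool frame: the origin (TCP) lies on the centre line of the jaws, within the pads' length; the fingertips stand 19 mm ahead of it and the grasp point (between the pads) is the TCP; z points along the fingers, y is the line along which they close (so a half turn about z gives the same grasp; the last joint's range is limited). The gripper opens to 87 mm and grips with 3 to 60 N. Pads are 19 mm wide; open, the fingers measure 117 mm over their backs; the gripper's body (75 mm by 190 mm) begins 51 mm behind the grasp point.
Start: joints at [-49.297, 22.042, 0.453, 0, -68.411, -14.817], TCP at [0.273, -0.562, 0.242] pointing down, gripper open.
Joint ranges: [-179.83, 179.83], [-69.29, 118.12], [-61.27, 80.66], [-181.25, 117.63], [-171.15, -9.14], [-177.46, 177.46]. Speed limits (degrees/s): [159.86, 159.86, 180, 180, 180, 180].

### API

Orientations are given as a 3x3 rotation matrix whose columns are the frame's x, y, z axes.
In Python, from station import sense, capture, finish_job, search_frame, masks_of gives the robot as it stands.
- The arm moves only by the tool drive_tool, never from a script. Its argument "rows" is a list of rows, each a list of 7 numbers: the opening in per cent of the stroke, from 0 (shut) to 100 (fully open), then the shift along the world's x, y, z in mm, then the turn, a rotation vector about the world's x, y, z in rad. In form: [[fingers, dx, dy, dz, wx, wy, wz], ...]. A call has 1 to 5 rows; each row shifts and turns the commanded pose from where the row before left it; what a row does not reach is not made up. A row lasts 1/12 s, in which the tool goes at most 41.7 mm and 7.16 degrees, less where a joint would pass 70% of its speed; a pose out of reach is approached as far as the arm can. A call is refused whole if a number of a shift passes 41.7 or a number of a turn 0.125, either way. A call with a gripper value outside its range is refused whole. The fingers move at their own pace and stop on an object; the grip force is fixed at half the most. Time passes only in rows, so rows that do not move let the fingers close. It gives the time, the measured TCP pose, the force, the opening and the grip force at its end, in the units of the state.
- sense(): the state, without advancing time (a new reading comes with each control period).
- capture(name): name is "scene" or "top"; returns a dict with "frame" (400x640x3 uint8, red, green, blue), "z_map" (400x640 float32, m along the optical axis (not along the pixel's ray), 0 where there is no reading), "fx", "fy", "cx", "cy" (pixels), "distortion" ([k1, k2, p1, p2, k3] as OpenCV has them; the pictures are not rectified), "R" (3x3) and "t" (3): a world point X has camera coordinates R X + t. Camera axes: x right, y down, z forward; pixel columns grow to the right and rows downward; lengths in m; the calibration is good to about 2 mm. A picture is of the moment at which its call begins.
- finish_job(): hands the job in; it is judged then, once.
Trained networks look in a picture, given as the dict that the camera call returned (one of the last four; its "shot" number tells which), for a name from the list of things; names that differ only in an ending like _2 or _b are one class to them, and where a whole thing is asked for, a point or a joint stands for the part that bears it (a point fixed in the world has none). Each returns a list of dicts, best first, with "p" (0 to 1); they miss things now and then, are a little off and sometimes report something else, mostly with a low value. They report only what shows in the picture. A call takes as long as a camera call.
- search_frame(label, picture): "xy" ([column, row] in pixels, amid what is visible of it).
- masks_of(label, picture): "region" (400x640 bool, what is visible of it) and "xy" ([column, row] in pixels, amid what is visible of it).
The state is a dict: "time_s": time; "joints": joint angles; "joint_velocities": joint speeds; "effort": joint torques, N m; "tcp_pos": TCP position; "ee_rot": TCP orientation; "wrist_force": force on the tool from outside, world axes, zero at the start; "moment": the same for the moment, N m; "gripper_width": opening from 0.0 (shut) to 1.0 (fully open); "gripper_force": force on a finger pad.
Only numpy, scipy, OpenCV 4.12 (cv2) and the standard library are available. Lean on these libraries where they do the work, as an engineer would, in place of code of your own. Each camera call takes 0.05 s, during which the arm holds its last target. There are 200 camera calls.

### The job

Take the rectangular glass cell by its two frosted faces only (never touch its clear windows or closed end), lift it up and off its drying peg, and hold it in the light path of the photometer for a blank check: midway between lamp and detector and centred on the beam, upright with the mouth still down, clear windows squarely facing lamp and detector, touching nothing but your fingers. Finish while still holding it there, motionless: do not put it down or let go. Do not bump the photometer, and leave the other glassware, the jar and the pen where they are.

Things in the scene. Friction and masses are not known exactly. Their poses are not given: they have to be found in the camera images.
- cell_center (a point): centre (half-way up) of the loose glass cell, 83 g, the only rectangular vessel, hung mouth down on a peg of the rack. Outside 30 mm along its x, 40 along y, 70 tall (z up); walls 3 mm. Its whitish frosted faces (40 wide, 70 tall) look along +x and -x: grip there; clear windows look along +y and -y. The 5 mm closed end on top lies on the peg: centre 65 mm, top 100 mm above the table
- window_a: clear window of the cell, origin at its centre, 18.5 mm along the cell's +y from the cell's centre; 24 x 3 x 70 mm. Not to be touched by the fingers
- window_b: the other clear window of the cell, 18.5 mm along the cell's -y from the cell's centre; 24 x 3 x 70 mm. Not to be touched by the fingers
- cell_end: closed end of the cell (on top as it hangs), a clear glass plate 24 x 34 x 5 mm, origin at its centre, 32.5 mm above the cell's centre. Not to be touched by the fingers
- rack: fixed drying rack, origin at its underside's centre: white tray 110 mm (x) by 250 mm (y), rim 18 mm high. Three flat steel pegs, 12 mm (x) by 22 mm (y), tops 95 mm above the table, at y = -75, 0, +75 mm; which vessel hangs on which varies. The cell's axes lie along the rack's within 0.12 rad; it must rise over 65 mm to clear its peg
- photometer: fixed photometer, origin at its underside's centre: white base 100 mm (x) by 280 mm (y), up to 19 mm high. White lamp housing with a bright lens at +y, black detector housing with a small dark opening at -y, each 70 mm along x, 70 to 130 mm out along y, up to 119 mm tall; a barrel 30 mm across sticks out 10 mm from each, leaving 120 mm free between them
- beam_mid (a point): middle of the light path, half-way between lamp and detector, 75 mm above the table; the beam runs level along this point's y axis, z is up. The cell's centre belongs here, its y axis along the beam either way round
- beaker_center (a point): centre of a round glass beaker hung mouth down on another peg of the rack, 54 mm across, 65 mm tall, its top 100 mm above the table; leave alone
- tube_center (a point): centre of a narrow round glass tube hung mouth down on the third peg of the rack, 39 mm across, 78 mm tall, its top 100 mm above the table; leave alone
- jar: closed low grey jar on the table, 84 mm across, 55 mm tall, origin at the centre of its underside; leave alone
- pen: pen lying on the table, about 140 mm long along its y, 10 mm thick, origin on its underside; leave alone

How it is judged:
By the outcome, as a careful person would: the job done as asked, in the order asked, and still so for the second after the job is handed in, while the arm keeps its last pose, push and grip.
It also fails if it takes over 48 s, if anything falls off the work surface, if the arm or the gripper's body presses on something with over 40 N, if the wrist force passes 120 N, or if a joint passes its speed limit or range.

## Working session

There is one attempt and no reset: what is moved stays moved. The work goes in short steps, Python scripts to look and compute and a tool call to move; the robot and the scene stay as the last step left them, time stands still between calls to the robot, and variables do not carry over. Pictures are saved under pics/ and viewed, at most 10 in all, crops included, and the job is handed in when it is done.

Besides the shell and the picture viewer there is one more tool, called after ">>>" as a command line: name --pt "numbers of a row" for each row, then --argument value for the rest. drive_tool: Moves the arm, as the interface text tells. Its arguments: {"type":"object","properties":{"rows":{"type":"array"}},"required":["rows"]}

```bash
mkdir -p pics
cat > h.py <<'E'
import numpy as np, cv2
from station import *
def K(c): return np.array([[c["fx"],0,c["cx"]],[0,c["fy"],c["cy"]],[0,0,1.]])
def cloud(c):
    z=c["z_map"]; h,w=z.shape
    u,v=np.meshgrid(np.arange(w),np.arange(h))
    p=cv2.undistortPoints(np.stack([u,v],-1).reshape(-1,1,2).astype(float),K(c),np.array(c["distortion"])).reshape(h,w,2)
    P=np.dstack([p*z[...,None],z])
    return (P-np.array(c["t"]))@np.array(c["R"])
def onplane(c,px,zp):
    p=cv2.undistortPoints(np.array(px,float).reshape(-1,1,2),K(c),np.array(c["distortion"])).reshape(-1,2)
    R=np.array(c["R"]);t=np.array(c["t"]); o=-R.T@t
    d=np.c_[p,np.ones(len(p))]@R
    return o+d*((zp-o[2])/d[:,2])[:,None]
def proj(c,X):
    r,_=cv2.Rodrigues(np.array(c["R"]))
    return cv2.projectPoints(np.array(X,float).reshape(-1,1,3),r,np.array(c["t"],float),K(c),np.array(c["distortion"]))[0].reshape(-1,2)
E
python3 - <<'E'
from h import *
a=capture("scene");b=capture("top")
for n,c in(("scene",a),("top",b)):
    cv2.imwrite(f"pics/{n}0.png",c["frame"][...,::-1])
    print(n,c["fx"],-np.array(c["R"]).T@np.array(c["t"]),np.array(c["R"]).round(2).tolist())
    P=cloud(c)
    for l in["cell_center","window_a","cell_end","rack","photometer","beaker_center","tube_center","jar","pen"]:
        for m in masks_of(l,c)[:2]:
            r=m["region"]&(c["z_map"]>0); 
            print(l,round(m["p"],2),np.round(m["xy"]),m["region"].sum(),np.median(P[r],0).round(3) if r.any() else None)
E
```

```text
scene 389.0731285650829 [1.05806521 0.16935321 0.7176002 ] [[-0.43, 0.9, 0.01], [0.73, 0.36, -0.59], [-0.53, -0.25, -0.81]]
cell_center 0.62 [268. 131.] 624 [ 0.509 -0.215  0.077]
window_a 0.52 [272. 132.] 158 [ 0.501 -0.202  0.065]
cell_end 0.75 [268. 130.] 632 [ 0.509 -0.216  0.076]
rack 0.71 [270. 155.] 2588 [ 0.516 -0.207  0.004]
photometer 0.9 [453. 230.] 7856 [0.567 0.255 0.028]
beaker_center 0.86 [292. 137.] 705 [ 0.519 -0.141  0.091]
tube_center 0.71 [267. 130.] 567 [ 0.51  -0.214  0.081]
tube_center 0.68 [241. 123.] 546 [ 0.504 -0.29   0.075]
jar 0.86 [362. 274.] 1667 [0.739 0.122 0.053]
top 398.7372395223323 [0.52004485 0.00101379 0.99652315] [[0.03, -1.0, -0.0], [-0.99, -0.03, -0.1], [0.1, 0.01, -0.99]]
cell_center 0.52 [416. 252.] 325 [ 0.498 -0.215  0.101]
cell_end 0.43 [422. 255.] 146 [ 0.496 -0.223  0.101]
rack 0.56 [405. 255.] 3338 [ 0.498 -0.223  0.006]
photometer 0.75 [223. 227.] 4859 [0.548 0.246 0.02 ]
beaker_center 0.9 [384. 253.] 564 [ 0.502 -0.146  0.101]
tube_center 0.94 [446. 257.] 340 [ 0.494 -0.289  0.1  ]
jar 0.89 [275. 158.] 894 [0.719 0.114 0.055]
pen 0.56 [365. 151.] 207 [ 0.751 -0.104  0.011]
```

Run:
```python
import cv2
a=cv2.imread("pics/top0.png")
cv2.imwrite("pics/topcrop.png",cv2.resize(a[195:305,360:480],None,fx=6,fy=5.4,interpolation=cv2.INTER_CUBIC))
```

```text
(no output)
```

View pics/scene0.png

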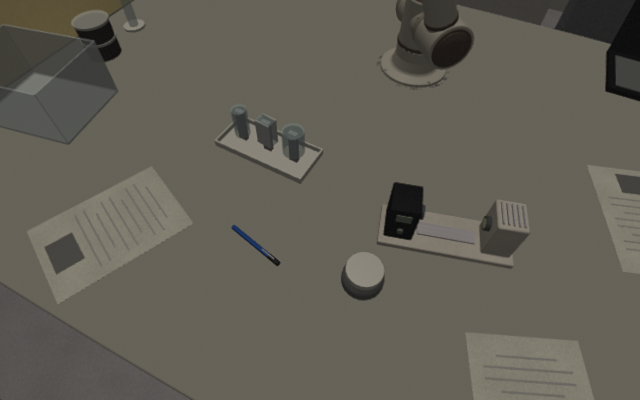

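View pics/top0.png

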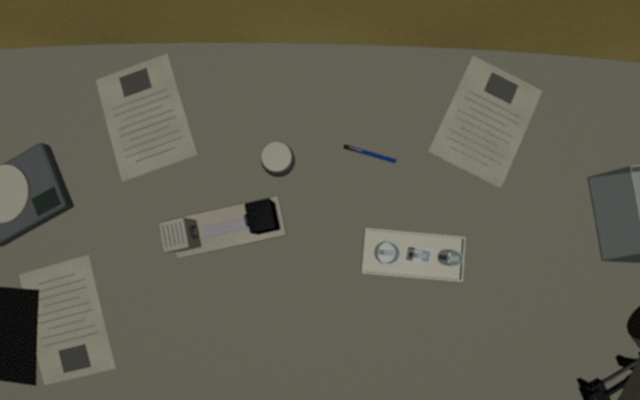

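View pics/topcrop.png

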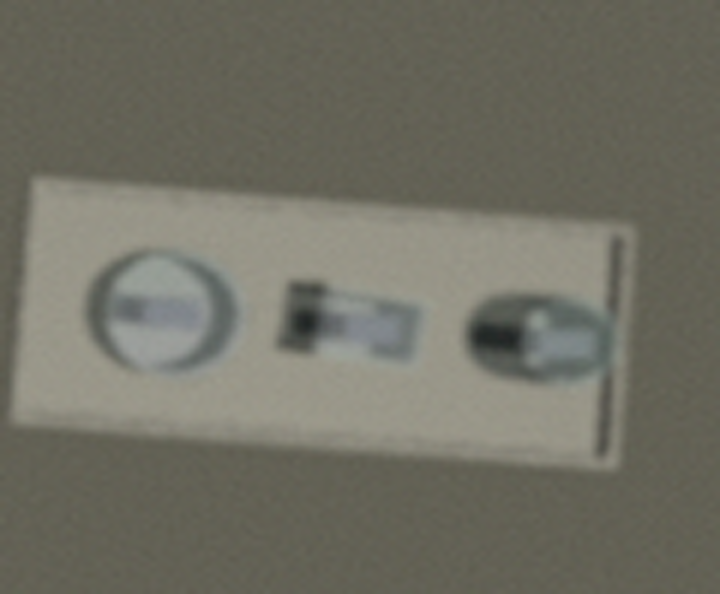

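The top view shows the rack at columns 362–466. The beaker is at (385,253), the cell in the middle at (418,254) and the tube at (449,257). The photometer spans (160–285, 200–255), lamp on the left (+y) and detector on the right. Next I fit the poses.

Run:
```python
from h import *
for n in("top","scene"):
    c=capture(n);P=cloud(c);v=c["z_map"]>0
    def sel(x0,x1,y0,y1,z0,z1): return P[v&(P[...,0]>x0)&(P[...,0]<x1)&(P[...,1]>y0)&(P[...,1]<y1)&(P[...,2]>z0)&(P[...,2]<z1)]
    def rect(name,p):
        if len(p)<5: print(name,len(p));return
        (cx,cy),(w,h),a=cv2.minAreaRect((p[:,:2]*1000).astype(np.float32))
        print(n,name,len(p),"rect",np.round([cx,cy,w,h,a],1),"mean",(p.mean(0)*1000).round(1))
    rect("rack",sel(.4,.62,-.4,-.05,.008,.11))
    rect("celltop",sel(.46,.54,-.25,-.185,.092,.108))
    rect("beaktop",sel(.46,.54,-.185,-.1,.092,.108))
    rect("tubetop",sel(.46,.54,-.32,-.255,.092,.108))
    rect("phot",sel(.45,.68,.05,.45,.008,.13))
    rect("base",sel(.45,.68,.05,.45,.010,.024))
    rect("det",sel(.45,.68,.05,.25,.11,.127))
    rect("lamp",sel(.45,.68,.25,.45,.11,.127))
    rect("jar",sel(.65,.8,.05,.2,.04,.07))
```

```text
top rack 2026 rect [ 507.6 -224.2  251.5  159.7   86.1] mean [ 497.6 -216.3   61.4]
top celltop 242 rect [ 497.1 -222.5   39.7   29.9   80.1] mean [ 497.2 -221.6  101.1]
top beaktop 461 rect [ 5.011e+02 -1.482e+02  5.370e+01  5.170e+01  2.000e-01] mean [ 501.6 -148.3  101.3]
top tubetop 238 rect [ 493.7 -297.6   37.9   36.8   18.8] mean [ 493.8 -297.1  101.4]
top phot 4833 rect [553.  238.3 101.6 278.   14.2] mean [549.2 237.2  56.8]
top base 2619 rect [553.  238.3 101.5 278.   14.2] mean [548.3 235.3  16.6]
top det 818 rect [577.  141.1  69.9  59.1  13.9] mean [576.7 140.8 115.8]
top lamp 801 rect [528.9 335.1  69.4  60.4  14.1] mean [528.7 333.9 116.2]
top jar 702 rect [724.2 117.5  71.4  68.1   2.7] mean [724.1 116.9  55.8]
scene rack 2561 rect [ 497.5 -221.7  252.1  114.1   85.9] mean [ 510.9 -207.3   60.2]
scene celltop 210 rect [ 498.4 -221.1   42.1   32.9   80.2] mean [ 500.7 -219.7   98.8]
scene beaktop 364 rect [ 503.4 -146.9   53.5   52.6   30.5] mean [ 505.5 -145.9   99. ]
scene tubetop 178 rect [ 493.8 -297.    40.1   37.7   32.7] mean [ 496.2 -295.2   99.3]
scene phot 7453 rect [555.1 240.6 102.9 280.4  13.6] mean [567.8 245.9  55.6]
scene base 3394 rect [555.1 240.6 102.9 280.4  13.6] mean [566.4 242.2  14.8]
scene det 903 rect [579.  143.8  70.2  60.1  14. ] mean [580.8 143.9 113.9]
scene lamp 961 rect [531.8 336.1  71.4  59.9  14.7] mean [534.8 336.  114.5]
scene jar 1175 rect [726.2 119.5  73.   71.5  33.3] mean [729.2 120.4  53.5]
```

Run:
```python
from h import *
s=sense();R=np.array(s["ee_rot"]);print(s["tcp_pos"],R.round(3).tolist(),s["time_s"],s["gripper_width"],s["wrist_force"])
y=np.degrees(np.arctan2(R[1,1],R[0,1]));print("y-axis deg",y)
for t in(-9.9,170.1):print("turn rad",np.radians((t-y+180)%360-180))
```

```text
[ 0.27286016 -0.56225211  0.2415283 ] [[-0.9, -0.437, -0.0], [-0.437, 0.9, 0.0], [0.0, 0.0, -1.0]] 1.1 1.003221173985798 [0.0201751  0.05904059 0.35109007]
y-axis deg 115.88616319748785
turn rad -2.1953827012470812
turn rad 0.9462099523427121
```

>>> drive_tool --pt "100 22.5 34 -1 0 0 0.0946" --pt "100 22.5 34 -1 0 0 0.0946" --pt "100 22.5 34 -1 0 0 0.0946" --pt "100 22.5 34 -1 0 0 0.0946" --pt "100 22.5 34 -1 0 0 0.0946"

```text
time_s: 1.52
tcp_pos: [0.386, -0.3907, 0.2367]
ee_rot: [[-0.599, -0.801, 0.0], [-0.801, 0.599, -0.0], [0.0, -0.001, -1.0]]
wrist_force: [0.4, -0.4, -0.3]
gripper_width: 0.998
gripper_force: 0.0
```

>>> drive_tool --pt "100 22.5 34 -1 0 0 0.0946" --pt "100 22.5 34 -1 0 0 0.0946" --pt "100 22.5 34 -1 0 0 0.0946" --pt "100 22.5 34 -1 0 0 0.0946" --pt "100 22.5 34 -1 0 0 0.0946"

```text
time_s: 1.93
tcp_pos: [0.4987, -0.2204, 0.2319]
ee_rot: [[-0.167, -0.986, 0.001], [-0.986, 0.167, -0.0], [0.0, -0.001, -1.0]]
wrist_force: [-0.0, -0.3, 0.2]
gripper_width: 0.997
gripper_force: 0.0
```

>>> drive_tool --pt "100 0 0 -20 0 0 0" --pt "100 0 0 -20 0 0 0" --pt "100 0 0 -15 0 0 0" --pt "100 0 0 -10 0 0 0" --pt "100 0 0 0 0 0 0"

```text
time_s: 2.35
tcp_pos: [0.4966, -0.2219, 0.1643]
ee_rot: [[-0.172, -0.985, -0.005], [-0.985, 0.172, 0.001], [-0.0, 0.005, -1.0]]
wrist_force: [0.8, -0.7, 0.0]
gripper_width: 0.999
gripper_force: 0.0
```

Run:
```python
from h import *
s=sense();p=np.array(s["tcp_pos"]);R=np.array(s["ee_rot"]);print(p,s["wrist_force"])
ims=[]
for n in("scene","top"):
    c=capture(n);im=c["frame"][...,::-1].copy()
    # expected fingertip inner faces (pad bottom edges), drawn as points
    X=[p+R@np.array([a,b*.0435,.019]) for b in(-1,1) for a in(-.0095,.0095)]
    cell=np.array([.4977,-.2218,0]);a=np.radians(-9.9);ex=np.array([np.cos(a),np.sin(a),0]);ey=np.array([-np.sin(a),np.cos(a),0])
    Y=[cell+sx*.015*ex+sy*.02*ey+[0,0,z] for z in(.1,) for sx in(-1,1) for sy in(-1,1)]
    q=proj(c,X+Y);m=q.mean(0).astype(int)
    x0,y0=m-[50,45];k=7
    im=cv2.resize(im[y0:y0+80,x0:x0+100],None,fx=k,fy=k,interpolation=cv2.INTER_CUBIC)
    for i,u in enumerate(q): cv2.circle(im,tuple(int(t) for t in (u-[x0,y0]+.5)*k),3,(0,0,255) if i<4 else (0,255,0),-1)
    cv2.imwrite(f"pics/{n}1.png",im)
```

```text
[ 0.49657064 -0.22189593  0.16434504] [ 0.75065712 -0.66399444  0.02722047]
```

View pics/scene1.png

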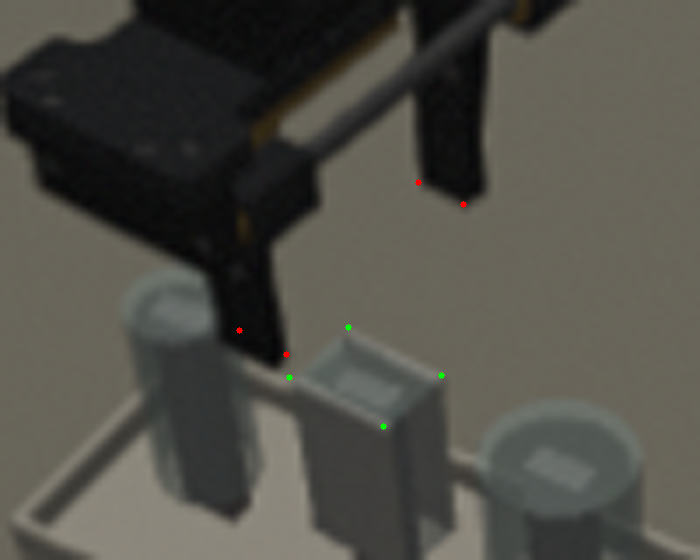

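View pics/top1.png

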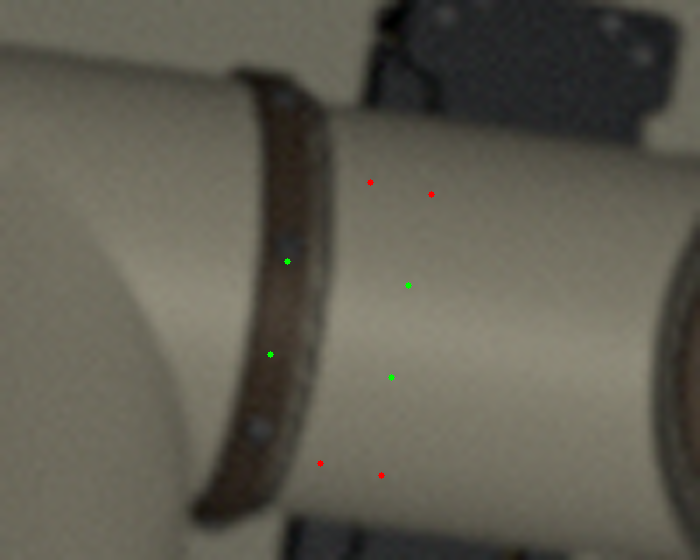

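The scene crop shows the cell midway between the open fingers, and the predicted points agree with both within about 1 px (1–2 mm). I'll go down.

>>> drive_tool --pt "100 1 0 -15 0 0 0" --pt "100 0 0 -15 0 0 0" --pt "100 0 0 -15 0 0 0" --pt "100 0 0 -12 0 0 0" --pt "100 0 0 -10 0 0 0"

```text
time_s: 2.87
tcp_pos: [0.4995, -0.2227, 0.1]
ee_rot: [[-0.173, -0.985, 0.002], [-0.985, 0.173, -0.001], [0.0, -0.002, -1.0]]
wrist_force: [-0.8, 0.9, 0.1]
gripper_width: 0.998
gripper_force: 0.0
```

>>> drive_tool --pt "100 0 0 -10 0 0 0" --pt "100 0 0 -7 0 0 0" --pt "100 0 0 -3 0 0 0" --pt "100 0 0 0 0 0 0" --pt "100 0 0 0 0 0 0"

```text
time_s: 3.28
tcp_pos: [0.4993, -0.2224, 0.0799]
ee_rot: [[-0.172, -0.985, 0.001], [-0.985, 0.172, -0.0], [0.0, -0.001, -1.0]]
wrist_force: [-0.8, -0.4, 0.2]
gripper_width: 0.997
gripper_force: 0.0
```

>>> drive_tool --pt "100 -1.2 0.4 -3 0 0 0" --pt "60 0 0 0 0 0 0" --pt "45 0 0 0 0 0 0" --pt "40 0 0 0 0 0 0" --pt "38 0 0 0 0 0 0"

```text
time_s: 3.7
tcp_pos: [0.4978, -0.2219, 0.0768]
ee_rot: [[-0.172, -0.985, 0.0], [-0.985, 0.172, -0.0], [0.0, -0.0, -1.0]]
wrist_force: [-0.3, 1.1, -0.0]
gripper_width: 0.779
gripper_force: 0.0
```

>>> drive_tool --pt "36 0 0 0 0 0 0" --pt "33 0 0 0 0 0 0" --pt "28 0 0 0 0 0 0" --pt "20 0 0 0 0 0 0" --pt "20 0 0 0 0 0 0"

```text
time_s: 4.12
tcp_pos: [0.4977, -0.2219, 0.0766]
ee_rot: [[-0.172, -0.985, -0.0], [-0.985, 0.172, -0.0], [0.0, 0.0, -1.0]]
wrist_force: [0.8, -0.0, 0.4]
gripper_width: 0.402
gripper_force: 0.0
```

Run:
```python
from h import *
s=sense();print({k:np.round(s[k],4) for k in("time_s","tcp_pos","wrist_force","moment","gripper_width","gripper_force")})
```

```text
{'time_s': np.float64(4.1167), 'tcp_pos': array([ 0.4977, -0.2219,  0.0766]), 'wrist_force': array([ 0.804 , -0.0388,  0.3744]), 'moment': array([0.0013, 0.1217, 0.0095]), 'gripper_width': np.float64(0.4016), 'gripper_force': np.float64(0.0)}
```

>>> drive_tool --pt "20 0 0 0 0 0 0" --pt "20 0 0 0 0 0 0" --pt "20 0 0 0 0 0 0" --pt "20 0 0 0 0 0 0" --pt "20 0 0 0 0 0 0"

```text
time_s: 4.53
tcp_pos: [0.4978, -0.2219, 0.0766]
ee_rot: [[-0.172, -0.985, 0.0], [-0.985, 0.172, -0.0], [0.0, -0.0, -1.0]]
wrist_force: [-0.3, 0.1, 0.0]
gripper_width: 0.342
gripper_force: 30.0
```

>>> drive_tool --pt "0 0 0 0 0 0 0" --pt "0 0 0 0 0 0 0" --pt "0 0 0 0 0 0 0" --pt "0 0 0 0 0 0 0"

```text
time_s: 4.87
tcp_pos: [0.4977, -0.2219, 0.0766]
ee_rot: [[-0.172, -0.985, 0.0], [-0.985, 0.172, -0.0], [0.0, -0.0, -1.0]]
wrist_force: [0.6, 1.2, -0.2]
gripper_width: 0.344
gripper_force: 30.0
```

Gripped at 29.8 mm opening, which matches the 30 mm cell, at 30 N. I'll lift straight up.

>>> drive_tool --pt "0 0 0 4 0 0 0" --pt "0 0 0 8 0 0 0" --pt "0 0 0 10 0 0 0" --pt "0 0 0 12 0 0 0" --pt "0 0 0 12 0 0 0"

```text
time_s: 5.28
tcp_pos: [0.4978, -0.2219, 0.124]
ee_rot: [[-0.172, -0.985, 0.001], [-0.985, 0.172, -0.0], [0.0, -0.001, -1.0]]
wrist_force: [0.6, 0.0, -0.2]
gripper_width: 0.342
gripper_force: 30.0
```

>>> drive_tool --pt "0 0 0 16 0 0 0" --pt "0 0 0 20 0 0 0" --pt "0 0 0 20 0 0 0" --pt "0 0 0 20 0 0 0" --pt "0 0 0 20 0 0 0"

```text
time_s: 5.7
tcp_pos: [0.4975, -0.2218, 0.2208]
ee_rot: [[-0.172, -0.985, 0.001], [-0.985, 0.172, -0.0], [-0.0, -0.001, -1.0]]
wrist_force: [-0.4, -0.5, -1.3]
gripper_width: 0.344
gripper_force: 30.0
```

>>> drive_tool --pt "0 0 0 12 0 0 0" --pt "0 0 0 6 0 0 0" --pt "0 0 0 0 0 0 0" --pt "0 0 0 0 0 0 0"

```text
time_s: 6.03
tcp_pos: [0.4973, -0.2217, 0.2366]
ee_rot: [[-0.172, -0.985, 0.0], [-0.985, 0.172, 0.0], [-0.0, -0.0, -1.0]]
wrist_force: [-0.0, -0.1, -1.5]
gripper_width: 0.343
gripper_force: 30.0
```

Run:
```python
from h import *
s=sense();p=np.array(s["tcp_pos"]);R=np.array(s["ee_rot"]);print(p,R.round(4).tolist(),s["wrist_force"],s["moment"],s["gripper_width"])
c=capture("scene");im=c["frame"][...,::-1].copy()
X=[p+R@np.array([sy*.02,sx*.015,dz]) for dz in(.0116+.035,.0116-.035) for sx in(-1,1) for sy in(-1,1)]
q=proj(c,X);m=q.mean(0).astype(int);x0,y0=m-[50,45];k=7
im=cv2.resize(im[y0:y0+80,x0:x0+100],None,fx=k,fy=k,interpolation=cv2.INTER_CUBIC)
for i,u in enumerate(q): cv2.circle(im,tuple(int(t) for t in (u-[x0,y0]+.5)*k),3,(0,0,255) if i<4 else (0,255,0),-1)
cv2.imwrite("pics/lift.png",im)
```

```text
[ 0.4972951  -0.22168242  0.2365724 ] [[-0.1724, -0.985, 0.0001], [-0.985, 0.1724, 0.0005], [-0.0005, -0.0, -1.0]] [-0.02261926 -0.11216313 -1.47525507] [ 0.00104036  0.10001279 -0.01017932] 0.3428361093232843
```

View pics/lift.png

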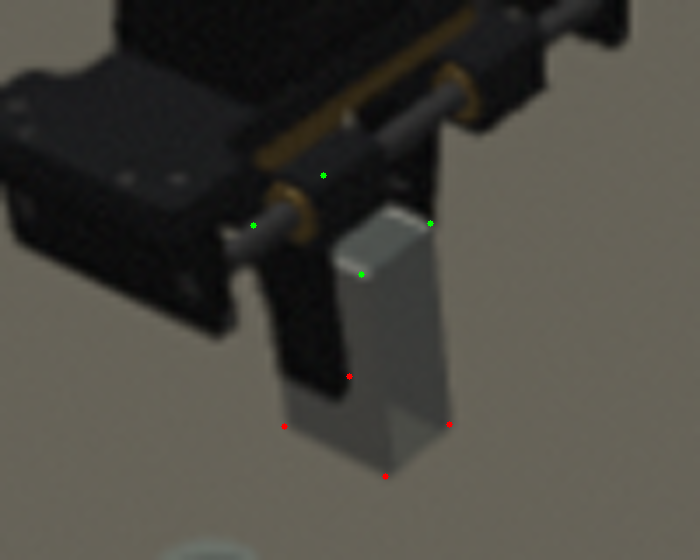

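The cell matches its model corners in the hand within about 0.5 px: left bottom (285,424), near bottom (388,478) and top right (430,223). Now I carry it over to the photometer at height.

>>> drive_tool --pt "0 2 15 0 0 0 0.014" --pt "0 4 30 0 0 0 0.028" --pt "0 4 31 0 0 0 0.028" --pt "0 4 31 0 0 0 0.028" --pt "0 4 31 0 0 0 0.028"

```text
time_s: 6.5
tcp_pos: [0.5149, -0.0827, 0.2352]
ee_rot: [[-0.046, -0.999, -0.003], [-0.999, 0.046, -0.0], [0.0, 0.003, -1.0]]
wrist_force: [0.5, -0.8, -1.2]
gripper_width: 0.34
gripper_force: 30.0
```

>>> drive_tool --pt "0 4 31 0 0 0 0.028" --pt "0 4 31 0 0 0 0.028" --pt "0 4 31 0 0 0 0.028" --pt "0 4 31 0 0 0 0.028" --pt "0 4 31 0 0 0 0.028"

```text
time_s: 6.92
tcp_pos: [0.535, 0.0725, 0.2352]
ee_rot: [[0.094, -0.996, -0.003], [-0.996, -0.094, -0.001], [0.001, 0.003, -1.0]]
wrist_force: [0.4, -0.2, -1.0]
gripper_width: 0.338
gripper_force: 30.0
```

>>> drive_tool --pt "0 4 31 0 0 0 0.028" --pt "0 4 31 0 0 0 0.028" --pt "0 4 31 0 0 0 0.028" --pt "0 4 31 0 0 0 0.028" --pt "0 3 26 0 0 0 0.028"

```text
time_s: 7.33
tcp_pos: [0.5542, 0.223, 0.2349]
ee_rot: [[0.233, -0.972, -0.002], [-0.972, -0.233, -0.001], [0.001, 0.003, -1.0]]
wrist_force: [-0.4, 1.6, -0.6]
gripper_width: 0.345
gripper_force: 30.0
```

>>> drive_tool --pt "0 1 15 0 0 0 0.011" --pt "0 0 3 0 0 0 0" --pt "0 0 0 0 0 0 0" --pt "0 0 0 0 0 0 0"

```text
time_s: 7.67
tcp_pos: [0.5552, 0.2382, 0.2359]
ee_rot: [[0.241, -0.971, -0.002], [-0.971, -0.241, -0.001], [0.001, 0.002, -1.0]]
wrist_force: [0.1, -1.2, -0.5]
gripper_width: 0.345
gripper_force: 30.0
```

Run:
```python
from h import *
s=sense();R=np.array(s["ee_rot"]);print(s["tcp_pos"],R[:,2],s["time_s"],"yaw",np.degrees(np.arctan2(R[1,1],R[0,1]))%360,s["gripper_force"])
```

```text
[0.55523199 0.23822069 0.23589719] [-0.00156185 -0.00117444 -0.99999809] 7.6667 yaw 193.93607392738005 29.99967261683196
```

>>> drive_tool --pt "0 -1 1 -10 0 0 0" --pt "0 0 0 -20 0 0 0" --pt "0 0 0 -20 0 0 0" --pt "0 0 0 -20 0 0 0" --pt "0 0 0 -20 0 0 0"

```text
time_s: 8.08
tcp_pos: [0.5543, 0.2386, 0.1454]
ee_rot: [[0.24, -0.971, -0.0], [-0.971, -0.24, -0.0], [-0.0, 0.0, -1.0]]
wrist_force: [-0.1, 1.1, -0.9]
gripper_width: 0.34
gripper_force: 30.0
```

>>> drive_tool --pt "0 0 0 -20 0 0 0" --pt "0 0 0 -15 0 0 0" --pt "0 0 0 -8 0 0 0" --pt "0 0 0 -4 0 0 0" --pt "0 0 0 0 0 0 0"

```text
time_s: 8.5
tcp_pos: [0.5544, 0.2393, 0.0989]
ee_rot: [[0.241, -0.971, -0.001], [-0.971, -0.241, -0.001], [0.001, 0.001, -1.0]]
wrist_force: [-0.3, -0.2, -1.3]
gripper_width: 0.342
gripper_force: 30.0
```

>>> drive_tool --pt "0 0 0 0 0 0 0" --pt "0 0 0 0 0 0 0" --pt "0 0 0 0 0 0 0" --pt "0 0 0 0 0 0 0" --pt "0 0 0 0 0 0 0"

```text
time_s: 8.92
tcp_pos: [0.5549, 0.2403, 0.1001]
ee_rot: [[0.242, -0.97, 0.001], [-0.97, -0.242, 0.001], [-0.0, -0.001, -1.0]]
wrist_force: [0.2, 1.4, -0.8]
gripper_width: 0.341
gripper_force: 30.0
```

```bash
cat > chk.py <<'E'
from h import *
import sys
s=sense();p=np.array(s["tcp_pos"]);R=np.array(s["ee_rot"]);print(p,R[:,2].round(4),"yaw",np.degrees(np.arctan2(R[1,1],R[0,1]))%360,s["time_s"],s["wrist_force"].round(2))
B=np.array([.5543,.2395,0]);a=np.radians(13.9);ex=np.array([np.cos(a),np.sin(a),0]);ey=np.array([-np.sin(a),np.cos(a),0])
for n in("scene","top"):
    c=capture(n);im=c["frame"][...,::-1].copy();P=cloud(c);v=c["z_map"]>0
    def sel(x0,x1,y0,y1,z0,z1): return P[v&(P[...,0]>x0)&(P[...,0]<x1)&(P[...,1]>y0)&(P[...,1]<y1)&(P[...,2]>z0)&(P[...,2]<z1)]
    for nm,q in(("det",sel(.45,.68,.05,.17,.11,.122)),("lamp",sel(.45,.68,.3,.45,.11,.122)),("base",sel(.45,.68,.05,.45,.01,.024))):
        if len(q)>5:(cx,cy),wh,an=cv2.minAreaRect((q[:,:2]*1000).astype(np.float32));print(n,nm,len(q),round(cx,1),round(cy,1),np.round(wh,1),round(an,1))
    X=[p+R@np.array([sy*.02,sx*.015,dz]) for dz in(.0116+.035,.0116-.035) for sx in(-1,1) for sy in(-1,1)]
    Y=[B+ex*x*.035+ey*y+[0,0,.119] for x in(-1,1) for y in(-.13,-.07,.07,.13)]+[B+ex*x*.05+ey*y*.14+[0,0,.019] for x in(-1,1) for y in(-1,1)]
    q=proj(c,X+Y);m=proj(c,[B+[0,0,.075]])[0].astype(int);x0,y0=m-[80,55];k=5
    im=cv2.resize(im[y0:y0+110,x0:x0+155],None,fx=k,fy=k,interpolation=cv2.INTER_CUBIC)
    for i,u in enumerate(q): cv2.circle(im,tuple(int(t) for t in (u-[x0,y0]+.5)*k),2,(0,0,255) if i<8 else (0,255,0),-1)
    cv2.imwrite(f"pics/{sys.argv[1]}_{n}.png",im)
E
python3 chk.py A
```

```text
[0.5548557  0.24032188 0.10014514] [ 8.e-04  7.e-04 -1.e+00] yaw 193.98676322384387 8.9167 [ 0.16  1.36 -0.84]
scene det 846 578.7 143.4 [71.1 59.8] 13.6
scene lamp 937 532.0 336.3 [70.3 60.4] 13.5
scene base 2726 555.0 240.7 [102.  280.6] 13.5
top det 795 576.8 141.2 [70.7 58.6] 12.7
top lamp 70 501.1 324.5 [10. 49.] 13.5
top base 1355 552.7 238.7 [100.7 278.9] 14.1
```

View pics/A_scene.png

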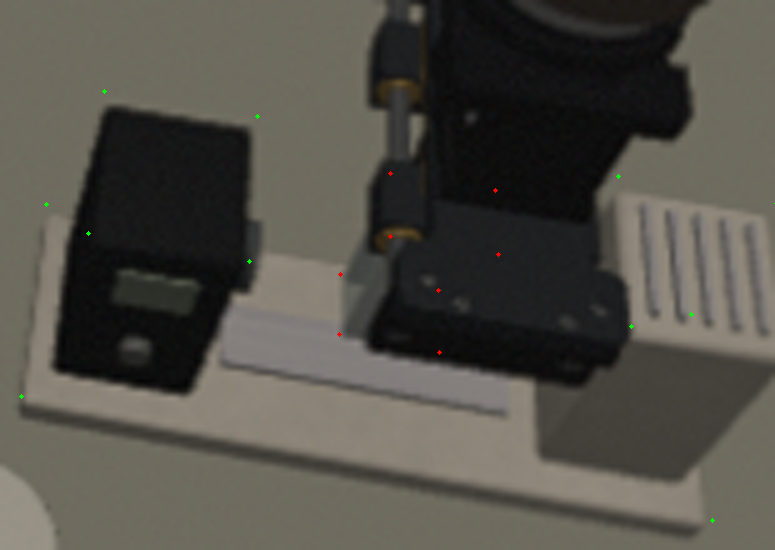

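The scene view shows the cell between detector (left) and lamp (right), with the gripper body over it at about (480,290) and wide gaps on both sides. The housings and base are unmoved. Final descent with a small correction.

>>> drive_tool --pt "0 -0.7 -0.9 -5 0 0 0" --pt "0 0 0 -5 0 0 0" --pt "0 0 0 -3 0 0 0" --pt "0 0 0 0 0 0 0" --pt "0 0 0 0 0 0 0"

```text
time_s: 9.43
tcp_pos: [0.5538, 0.2391, 0.086]
ee_rot: [[0.242, -0.97, -0.001], [-0.97, -0.242, -0.001], [0.001, 0.001, -1.0]]
wrist_force: [-0.1, -0.2, -1.3]
gripper_width: 0.342
gripper_force: 30.0
```

>>> drive_tool --pt "0 0 0 0 0 0 0" --pt "0 0 0 0 0 0 0" --pt "0 0 0 0 0 0 0" --pt "0 0 0 0 0 0 0" --pt "0 0 0 0 0 0 0"

```text
time_s: 9.85
tcp_pos: [0.554, 0.2393, 0.0867]
ee_rot: [[0.242, -0.97, 0.0], [-0.97, -0.242, 0.0], [-0.0, -0.0, -1.0]]
wrist_force: [1.2, 1.1, 0.5]
gripper_width: 0.344
gripper_force: 30.0
```

```bash
python3 chk.py B; python3 -c "
from h import *
s=sense();print(s['tcp_pos'],s['joint_velocities'].round(3),s['gripper_force'])"
```

```text
[0.55402744 0.23928265 0.08670389] [ 2.e-04  2.e-04 -1.e+00] yaw 193.98078217498497 9.85 [1.22 1.11 0.46]
scene det 850 579.0 143.2 [70.7 60.4] 12.2
scene lamp 962 531.8 336.4 [72.7 59.8] 14.2
scene base 2552 555.3 240.5 [101.8 280.1] 13.5
top det 793 577.0 141.1 [70.9 58.2] 12.7
top lamp 32 500.6 320.3 [ 6.3 35.1] 14.0
top base 1286 552.8 238.3 [100.6 278.3] 14.2
[0.55400839 0.2392669  0.08665157] [0.002 0.085 0.053 0.072 0.11  0.048] 29.99983398243785
```

View pics/B_scene.png

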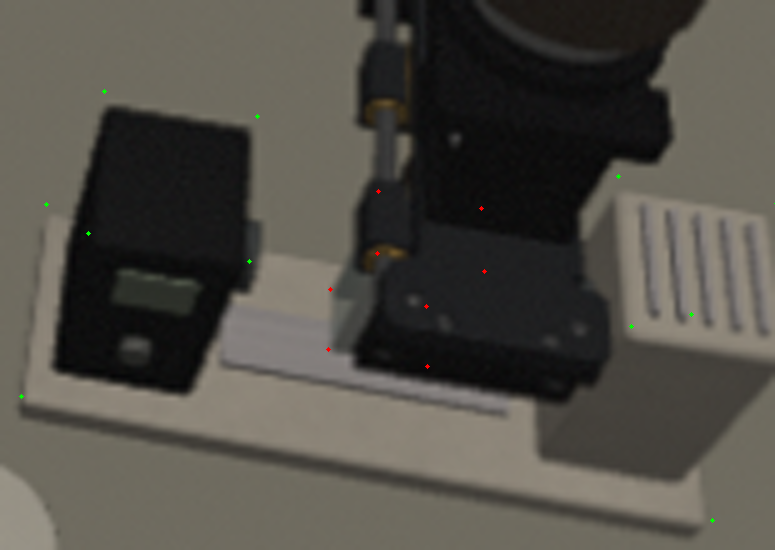

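The cell hangs between the housings with its lower left edge at (328,349), and the photometer is unmoved. The gripper body is clear of the lamp, about 18 mm above its top. I'll hand in.

```bash
python3 -c "
from station import *
print(finish_job())"
```

```text
the job is handed in; nothing more can be done
None
```

The job is handed in at about 10 s of the 48 s: the cell is gripped by its frosted faces, off its peg, and held still, mouth down, within about 1 mm of my estimate of the beam midpoint (cameras good to about 2 mm) with its windows square to the beam, and nothing was bumped as far as the pictures and force readings show.

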